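# Find the free scrap flap and hold it open

### The job

Only one of the four push flaps on the scrap station can still be used; the other three are blocked by capped bins underneath. Press the flaps lightly with the fingertips, one after another, until you find the one that rocks, then push that flap down wide open and finish with the fingertips still holding it open, so that worn parts can be tipped in. Do not force a blocked flap, and pick nothing up: leave the oil bottle, the sprocket, the tray and the crank where they are.

Things in the scene. Friction and masses are not known exactly. Their poses are not given: they have to be found in the camera images.
- station: Green sheet-steel scrap station fixed on the bench, 240 deep (x) x 560 wide (y) x 150 mm high. Origin: centre of its underside; x points from its front to its back (away from the robot), y to its left, z up. Four identical flaps in its flat top, in a row along y at +195, +65, -65, -195 mm (flaps 1 to 4), fill openings 154 (x) x 112 mm (y). Plain ledge 48 mm deep along the back.
- leaf_1: Flap 1, push side: flat steel plate 120 (x) x 108 (y) x 4 mm, top face level with the station's top (150 mm above the bench) when shut. Origin: centre of its black push pad (40 x 84 mm) on the top face, 95 mm in front (-x) of the pivot line, 25 mm from the plate's front edge. z normal to the top face, x towards the pivot.
- flap_1 (a joint): Swing of flap 1, rad: 0 shut, grows as the pad side goes down and the 30 mm tail behind the pivot rises; stops at 1.1. Pivot: a line along the station's y, 40 mm behind the station's centre, 2 mm below its top. A spring shuts it: if free, 1 N on the pad starts it, 3 to 4 N holds it wide open. Below a free flap the bin is hollow to 8 mm above the bench.
- leaf_2: Flap 2, push side: same as leaf_1.
- flap_2 (a joint): Swing of flap 2, rad: as flap_1. A blocked flap (any three of the four, different each time, not visible from outside) has a springy bin lid under 2 mm below it: the pad gives 2 to 3 mm at 5 N, at most 5 mm (0.06 rad), and then stands firm.
- leaf_3: Flap 3, push side: same as leaf_1.
- flap_3 (a joint): Swing of flap 3, rad: as flap_1 and flap_2.
- leaf_4: Flap 4, push side: same as leaf_1.
- flap_4 (a joint): Swing of flap 4, rad: as flap_1 and flap_2.
- lube: Yellow oil bottle with red cap, 32 mm diameter, 85 mm tall, standing on the back ledge of the station. Origin: centre of its base. Leave alone.
- cog: Small worn steel sprocket lying on the back ledge, 38 mm diameter, 7 mm high. Origin: centre of its underside. Leave alone.
- tray: Red open tray of worn brake discs, 150 x 190 x 45 mm, on the bench to the right (-y) of the station. Origin: centre of its underside. Leave alone.
- crank: Dark crank arm, 195 mm long, 36 mm wide, 18 mm high, lying on the bench to the left (+y) of the station. Origin: its middle, at its underside. Leave alone.

How it is judged:
By the outcome, as a careful person would: the job done as asked, in the order asked, and still so for the second after the job is handed in, while the arm keeps its last pose, push and grip.
It also fails if it takes over 45 s, if anything falls off the work surface, if the arm or the gripper's body presses on something with over 40 N, if the wrist force passes 120 N, or if a joint passes its speed limit or range.

### The arm

A 7-joint arm with a two-finger parallel gripper is mounted at the origin on the work surface. World frame = base frame: x ahead of the robot, y to its left, z up, the work surface at z = 0. Lengths are in m, angles in rad, forces in N, time in s.
With the tool pointing down it reaches from about 0.425 to 0.925 m from the base axis. Payload 6.8 kg.
Tool frame: the origin (TCP) lies on the centre line of the jaws, within the pads' length; the fingertips stand 25 mm ahead of it and the grasp point (between the pads) lies 6 mm ahead of it; z points along the fingers, y is the direction in which the jaws open and shut (so a half turn about z gives the same grasp; the last joint's range is limited). The gripper opens to 85 mm and grips with 20 to 120 N. Pads are 22 mm wide; open, the fingers measure 114 mm over their backs; the gripper's body (76 mm by 85 mm) begins 54 mm behind the grasp point. The pads swing forward as they close: fully open they stand 13 mm farther back than shut.
Start: joints at [1.166, 0.477, 0.022, 1.555, -0.011, 1.109, -0.083], TCP at [0.197, -0.646, 0.256] pointing down, gripper open.
Joint ranges: [-2.96, 2.96], [-0.34, 2.1], [-1.41, 1.46], [0.24, 2.44], [-1.37, 4.51], [0.17, 1.92], [-2.96, 2.96]. Speed limits (rad/s): [2.39, 2.39, 3.14, 3.14, 3.14, 3.14, 3.14].

### API

Orientations are given as a unit quaternion [w, x, y, z].
In Python, from station import status, cams, order, models gives the robot as it stands.
- The arm moves only by the tool move_arm, never from a script. Its argument "steps" is one flat list of numbers, 7 for each row, row after row: the gripper's target within -1 to 1 (fully open at 1, half-way at 0, shut at -1), then the shift along the world's x, y, z in cm, then the turn, a rotation vector about the world's x, y, z in degrees. A call has 1 to 8 rows; each row shifts and turns the commanded pose from where the row before left it; what a row does not reach is not made up. A row lasts 1/10 s, in which the tool goes at most 50 mm and 8.59 degrees, less where a joint would pass 70% of its speed; a pose out of reach is approached as far as the arm can. A call with a gripper value outside its range is refused whole. The fingers move at their own pace and stop on an object; "newtons" is the grip in N (left out, the last holds). Time passes only in rows, so rows that do not move let the fingers close. It gives the time, the measured TCP pose, the force and the opening at its end, in the units of the state.
- status.get_obs(): the state, without advancing time (a new reading comes with each control period).
- cams.read_camera(name): name is "side" or "top"; returns a dict with "pixels" (420x560x3 uint8, red, green, blue), "mtx" (3x3 intrinsics, pixels), "dist_coeffs" ([k1, k2, p1, p2, k3] as OpenCV has them; the pictures are not rectified), "T" (4x4, takes a point from camera to world coordinates). Camera axes: x right, y down, z forward; pixel columns grow to the right and rows downward; lengths in m; the calibration is good to about 2 mm. A picture is of the moment at which its call begins. There is no depth.
- order.hand_in(): hands the job in, once; it reports no verdict.
Trained networks look in the newest picture that a camera, given by its name, has taken for a name from the list of things; names that differ only in an ending like _2 or _b are one class to them, and where a whole thing is asked for, a point or a joint stands for the part that bears it (a point fixed in the world has none). Each returns a list of dicts, best first, with "score" (0 to 1); they miss things now and then, are a little off and sometimes report something else, mostly with a low value. They report only what shows in the picture. A call takes as long as a camera call.
- models.silhouettes(camera, query): "region" (420x560 bool, what is visible of it) and "box" ([centre column, centre row, width, height] in pixels, round what is visible of it).
- models.place_of(camera, query): "position" ([row, column] in pixels: a listed point, or the origin of a listed thing).
The state is a dict: "t": time; "q": joint angles; "joint_vel": joint speeds; "joint_torque": joint torques, N m; "eef_pos": TCP position; "tool_rot": TCP orientation; "contact_force": force on the tool from outside, world axes, zero at the start; "torque": the same for the moment, N m; "gripper_width": opening from 0.0 (shut) to 1.0 (fully open).
Only numpy, scipy, OpenCV 4.12 (cv2) and the standard library are available. Lean on these libraries where they do the work, as an engineer would, in place of code of your own. Each camera call takes 0.05 s, during which the arm holds its last target.

## Working session

There is one attempt and no reset: what is moved stays moved. The work goes in short steps, Python scripts to look and compute and a tool call to move; the robot and the scene stay as the last step left them, time stands still between calls to the robot, and variables do not carry over. Pictures are saved under pics/ and viewed, and the job is handed in when it is done.

Besides the shell and the picture viewer there is one more tool, called after "Call:" in YAML: its name, and indented under it one key for each argument. move_arm: Moves the arm, as the interface text tells. Its arguments: {"type":"object","properties":{"steps":{"type":"array"},"newtons":{"type":"number"}},"required":["steps"]}

```bash
mkdir -p pics; ls
python3 - <<'E'
from station import status,cams,models
import cv2,numpy as np
print(status.get_obs())
for c in ["top","side"]:
    r=cams.read_camera(c); cv2.imwrite(f"pics/{c}0.png",r["pixels"][:,:,::-1])
    np.savez(f"{c}.npz",K=r["mtx"],d=r["dist_coeffs"],T=r["T"])
    for q in ["station","leaf_1","lube","cog","tray","crank"]:
        print(c,q,[(np.round(p["position"],1),round(p["score"],2)) for p in models.place_of(c,q)])
E
```

```text
pics
{'t': 0.0, 'q': array([ 1.16590108,  0.47780994,  0.02233736,  1.55647379, -0.01150728,
        1.10928115, -0.08310939]), 'joint_vel': array([-9.53062027e-04,  3.21609774e-05,  3.15529861e-04, -7.09364114e-04,
       -8.38069034e-04, -1.90941401e-03,  9.24543885e-04]), 'joint_torque': array([ 3.49924949e-05, -5.96446395e+01,  1.60808545e+00, -2.81197804e+01,
        1.24571190e-02,  9.37980367e-03, -1.18643561e-05]), 'eef_pos': array([ 0.19723815, -0.6449613 ,  0.25530959]), 'tool_rot': array([-9.00041922e-04,  9.89008043e-01,  1.47858854e-01, -2.00346725e-04]), 'contact_force': array([0.06551569, 0.35728868, 0.02317846]), 'torque': array([-0.02694443, -0.02707842,  0.05114576]), 'gripper_width': 0.9985159719880947}
top station [(array([217.9, 290. ]), 0.97), (array([165.9, 223.5]), 0.51)]
top leaf_1 [(array([242. , 316.1]), 0.97), (array([224.4, 216.5]), 0.87), (array([248.5, 367.4]), 0.83), (array([235.2, 261.7]), 0.65)]
top lube [(array([168.1, 223.7]), 0.58)]
top cog [(array([185.4, 340. ]), 0.53)]
top tray [(array([231.3, 441.8]), 0.78)]
top crank [(array([193.1, 156.3]), 0.62)]
side station []
side leaf_1 [(array([176.2, 247.2]), 0.93), (array([218.4, 252.5]), 0.88), (array([193.1, 251. ]), 0.81), (array([244.3, 261.9]), 0.72), (array([367. , 315.9]), 0.18)]
side lube [(array([219.7, 319. ]), 0.53), (array([169.2, 298.1]), 0.52)]
side cog [(array([220.7, 319.1]), 0.58)]
side tray [(array([363.1, 316.2]), 0.92)]
side crank [(array([175.7, 248.2]), 0.52)]
```

View pics/top0.png

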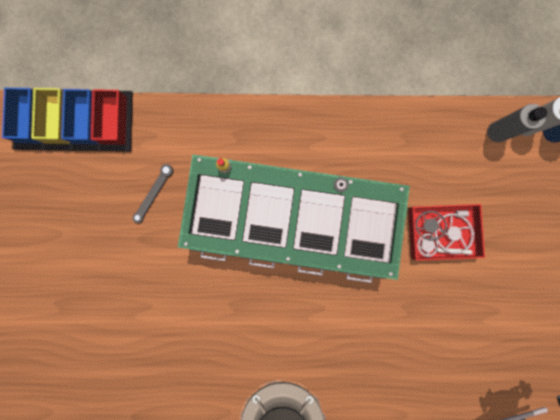

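View pics/side0.png

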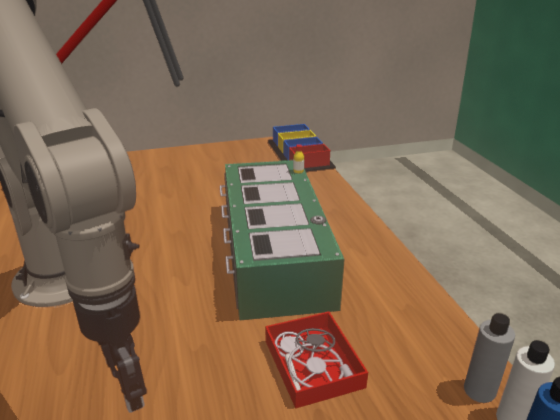

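```bash
cat > h.py <<'E'
import numpy as np,cv2
def ray(c,rc,z):
    f=np.load(f"{c}.npz");p=cv2.undistortPoints(np.array([[[rc[1],rc[0]]]],float),f["K"],f["d"])[0,0]
    d=f["T"][:3,:3]@[p[0],p[1],1];o=f["T"][:3,3];return o+d*(z-o[2])/d[2]
def proj(c,P):
    f=np.load(f"{c}.npz");T=np.linalg.inv(f["T"])
    return cv2.projectPoints(np.array(P,float).reshape(-1,3),cv2.Rodrigues(T[:3,:3])[0],T[:3,3],f["K"],f["d"])[0][:,0]
E
python3 - <<'E'
from h import *
for c,l in dict(top=[(224.4,216.5),(235.2,261.7),(242,316.1),(248.5,367.4)],side=[(176.2,247.2),(193.1,251),(218.4,252.5),(244.3,261.9)]).items():
    for p in l: print(c,p,ray(c,p,.15).round(4))
E
```

```text
top (224.4, 216.5) [0.5572 0.1723 0.15  ]
top (235.2, 261.7) [0.5311 0.0575 0.15  ]
top (242, 316.1) [ 0.5155 -0.0802  0.15  ]
top (248.5, 367.4) [ 0.5007 -0.2095  0.15  ]
side (176.2, 247.2) [0.5498 0.1623 0.15  ]
side (193.1, 251) [0.536  0.0522 0.15  ]
side (218.4, 252.5) [ 0.5082 -0.0854  0.15  ]
side (244.3, 261.9) [ 0.5019 -0.2083  0.15  ]
```

The top view shows the four flaps with black pads at about (col,row) (215,227), (265,236), (317,244) and (368,249). The station is yawed slightly clockwise. In the side view the arm is clear of the station. Next I'll refine the pose from the pads.

Run:
```python
from h import *
from scipy.optimize import least_squares
M=[]
for c,l in dict(top=[(227,215),(236,265),(243,317),(249,368)],side=[(175,248),(193,250.5),(217,255),(244,262)]).items():
    im=cv2.imread(f"pics/{c}0.png").astype(int);m=(im.max(2)<75).astype(np.uint8)
    n,lab,st,ce=cv2.connectedComponentsWithStats(m)
    for i,p in enumerate(l):
        d=np.hypot(ce[:,0]-p[1],ce[:,1]-p[0])+1e3*((st[:,4]<30)|(st[:,4]>1500));k=d.argmin()
        print(c,i+1,ce[k].round(1),st[k,2:]);M.append((c,i,ce[k]))
def P(v,i,dx=-.055): 
    y=[.195,.065,-.065,-.195][i];C,S=np.cos(v[2]),np.sin(v[2]);return [v[0]+C*dx-S*y,v[1]+S*dx+C*y,.15]
for cs in (["top"],["side"],["top","side"]):
    r=least_squares(lambda v:np.concatenate([proj(c,P(v,i))[0]-q for c,i,q in M if c in cs]),[.59,-.01,-.13])
    print(cs,r.x.round(4),r.fun.round(1))
for i in range(4):print(i+1,np.round(P(r.x,i),4))
```

```text
top 1 [214.2 226.5] [ 31  16 370]
top 2 [265.1 233.8] [ 31  17 365]
top 3 [316.1 241.4] [ 31  16 373]
top 4 [367.2 248.9] [ 31  17 385]
side 1 [247.3 173.5] [10  9 55]
side 2 [253.9 193.2] [ 6 11 31]
side 3 [255.9 216.8] [ 13  14 113]
side 4 [261.8 244.4] [ 17  18 249]
['top'] [ 0.5804 -0.0229 -0.1341] [ 0.1 -0.   0.1  0.1 -0.1 -0.1 -0.1 -0. ]
['side'] [ 0.5839 -0.0226 -0.1412] [ 1.   0.3 -1.8  0.3  0.7 -0.2  0.1 -0.2]
['top', 'side'] [ 0.5819 -0.0231 -0.1365] [ 0.2 -0.8  0.1 -0.6 -0.1 -0.6 -0.1 -0.4  0.2  0.5 -2.6  0.5  0.1  0.1
 -0.3  0.1]
1 [0.554  0.1775 0.15  ]
2 [0.5363 0.0488 0.15  ]
3 [ 0.5186 -0.08    0.15  ]
4 [ 0.5009 -0.2088  0.15  ]
```

Call:
move_arm:
  steps: [-1,3,4,0,0,0,-3.1,-1,3,4,0,0,0,-3.1,-1,3,4,0,0,0,-3.1,-1,3,4,0,0,0,-3.1,-1,3,4,0,0,0,-3.1,-1,3,4,0,0,0,-3.1,-1,3,4,0,0,0,-3.1,-1,3,4,0,0,0,-3.1]
  newtons: 40

```text
t: 1.5
eef_pos: [0.4384, -0.3238, 0.2567]
tool_rot: [0.0, 0.998, -0.069, 0.0]
contact_force: [1.5, -1.0, 0.5]
gripper_width: 0.003
```

Call:
move_arm:
  steps: [-1,2,3.8,0,0,0,0,-1,2,3.8,-1,0,0,0,-1,2.2,3.9,-2,0,0,0,-1,0,0,-2.5,0,0,0,-1,0,0,-0.5,0,0,0,-1,0,0,0,0,0,0,-1,0,0,0,0,0,0]

```text
t: 2.2
eef_pos: [0.4994, -0.2121, 0.1973]
tool_rot: [0.0, 0.998, -0.069, 0.001]
contact_force: [-0.4, -0.1, 0.6]
gripper_width: 0.002
```

Run:
```python
from station import status,cams
import cv2
for c in ["top","side"]:
    r=cams.read_camera(c); cv2.imwrite(f"pics/{c}1.png",cv2.resize(r["pixels"][140:300,160:440] if c=="side" else r["pixels"][150:310,180:460],None,fx=2.8,fy=2.8)[:,:,::-1])
o=status.get_obs();print(o["eef_pos"],o["contact_force"])
```

```text
[ 0.49965527 -0.21187777  0.19754906] [ 0.37886293 -0.51408981 -0.0447293 ]
```

View pics/side1.png

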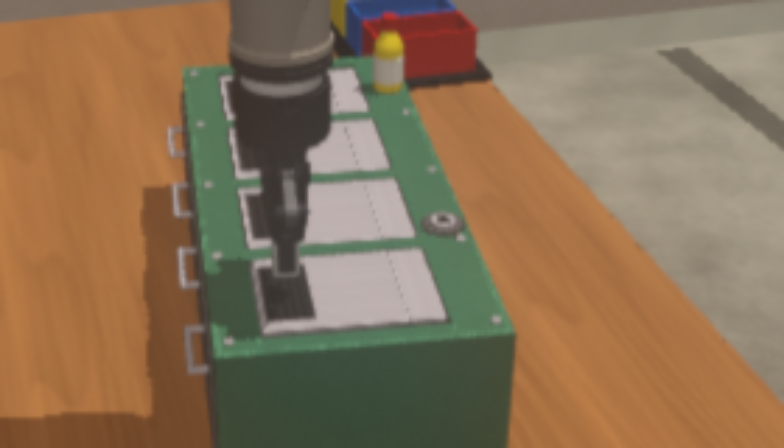

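View pics/top1.png

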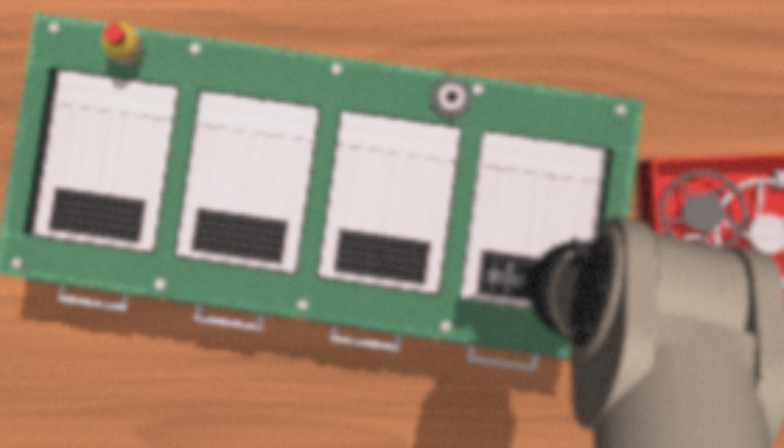

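The fingertip hangs over pad 4: side crop about (287,275), top crop about (505,275), close to the pad's centre. I'll press down in small steps.

Call:
move_arm:
  steps: [-1,0,0.3,-1.2,0,0,0,-1,0,0,-0.6,0,0,0,-1,0,0,-0.1,0,0,0,-1,0,0,-0.1,0,0,0,-1,0,0,0,0,0,0]

```text
t: 2.8
eef_pos: [0.4994, -0.2075, 0.1762]
tool_rot: [-0.0, 0.998, -0.068, -0.0]
contact_force: [0.2, -0.2, 0.3]
gripper_width: 0.003
```

Call:
move_arm:
  steps: [-1,0,0,-0.1,0,0,0,-1,0,0,-0.1,0,0,0,-1,0,0,0,0,0,0]

```text
t: 3.1
eef_pos: [0.4996, -0.2076, 0.1744]
tool_rot: [0.0, 0.998, -0.068, 0.0]
contact_force: [0.6, 0.4, 1.3]
gripper_width: -0.004
```

Call:
move_arm:
  steps: [-1,0,0,-0.1,0,0,0,-1,0,0,-0.1,0,0,0,-1,0,0,0,0,0,0]

```text
t: 3.4
eef_pos: [0.4996, -0.2076, 0.1723]
tool_rot: [0.0, 0.998, -0.068, 0.0]
contact_force: [-0.7, -0.2, 0.9]
gripper_width: 0.004
```

Call:
move_arm:
  steps: [-1,0,0,-0.1,0,0,0,-1,0,0,0,0,0,0]

```text
t: 3.6
eef_pos: [0.4995, -0.2075, 0.1713]
tool_rot: [0.0, 0.998, -0.068, 0.0]
contact_force: [0.6, -0.9, 1.1]
gripper_width: -0.004
```

Run:
```python
from station import status
o=status.get_obs();print(o["eef_pos"],o["contact_force"])
```

```text
[ 0.49952969 -0.20754289  0.17127174] [ 0.62950143 -0.8828314   1.10925432]
```

Call:
move_arm:
  steps: [-1,0,0,-0.1,0,0,0,-1,0,0,0,0,0,0]

```text
t: 3.8
eef_pos: [0.4995, -0.2075, 0.1702]
tool_rot: [0.0, 0.998, -0.068, 0.0]
contact_force: [1.4, -0.7, 0.7]
gripper_width: -0.003
```

Call:
move_arm:
  steps: [-1,0,0,-0.1,0,0,0,-1,0,0,0,0,0,0]

```text
t: 4.0
eef_pos: [0.4994, -0.2075, 0.1692]
tool_rot: [-0.0, 0.998, -0.068, -0.0]
contact_force: [0.2, 0.1, 1.9]
gripper_width: 0.002
```

Call:
move_arm:
  steps: [-1,0,0,-0.1,0,0,0,-1,0,0,0,0,0,0]

```text
t: 4.2
eef_pos: [0.4994, -0.2075, 0.1682]
tool_rot: [-0.0, 0.998, -0.068, -0.0]
contact_force: [1.3, -0.5, 2.0]
gripper_width: -0.002
```

Call:
move_arm:
  steps: [-1,0,0,-0.1,0,0,0,-1,0,0,0,0,0,0]

```text
t: 4.4
eef_pos: [0.4994, -0.2075, 0.1672]
tool_rot: [-0.0, 0.998, -0.068, -0.0]
contact_force: [0.2, -0.6, 1.2]
gripper_width: 0.001
```

Run:
```python
from station import status,cams
import cv2
r=cams.read_camera("side"); cv2.imwrite("pics/side2.png",cv2.resize(r["pixels"][220:290,220:340],None,fx=6,fy=6)[:,:,::-1])
o=status.get_obs();print(o["eef_pos"],o["contact_force"])
```

```text
[ 0.49941594 -0.20746324  0.16723951] [ 0.29787895 -0.62451343  1.23321829]
```

View pics/side2.png

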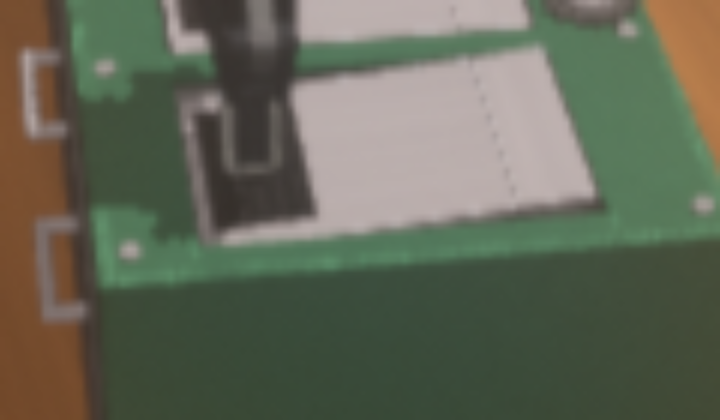

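Fingertip on pad 4, crop about (250,165). The force is only about 1–2 N at a nominal depth of 8 mm, which suggests the flap is free. I'll go a few mm deeper to rule out a tip-length error.

Call:
move_arm:
  steps: [-1,0,0,-0.1,0,0,0,-1,0,0,-0.1,0,0,0,-1,0,0,0,0,0,0]

```text
t: 4.75
eef_pos: [0.4994, -0.2075, 0.1652]
tool_rot: [-0.0, 0.998, -0.068, -0.0]
contact_force: [1.1, -0.7, 0.5]
gripper_width: -0.002
```

Call:
move_arm:
  steps: [-1,0,0,-0.1,0,0,0,-1,0,0,-0.1,0,0,0,-1,0,0,0,0,0,0]

```text
t: 5.05
eef_pos: [0.4994, -0.2075, 0.1632]
tool_rot: [-0.0, 0.998, -0.068, -0.0]
contact_force: [0.5, 0.4, 0.7]
gripper_width: -0.0
```

Run:
```python
from station import status,cams
import cv2
r=cams.read_camera("side"); cv2.imwrite("pics/side3.png",cv2.resize(r["pixels"][220:290,220:340],None,fx=6,fy=6)[:,:,::-1])
o=status.get_obs();print(o["eef_pos"],o["contact_force"])
```

```text
[ 0.49933138 -0.20747671  0.16320522] [1.16263393 0.14334022 1.46288911]
```

View pics/side3.png

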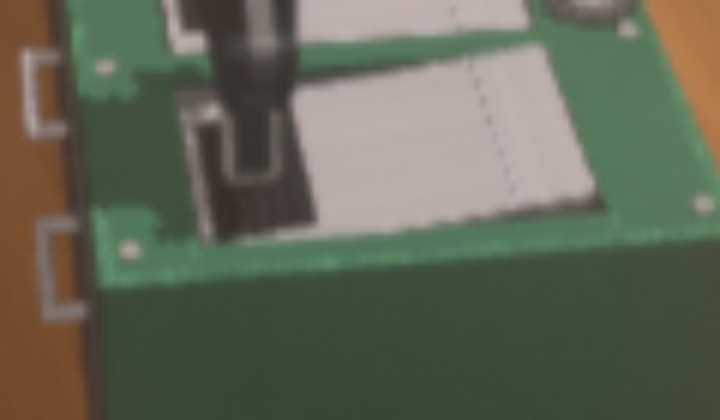

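The gap at the front rim of flap 4 (crop about (185,105)) has grown and the far edge has lifted, still at about 1 N. So flap 4 rocks and is the free one. Next I'll work out an arc path to open it.

Run:
```python
import numpy as np
piv=np.array([.5944,-.2216,.148]);yaw=-.135;C,S=np.cos(yaw),np.sin(yaw)
prev=np.array([.4994,-.2075,.1632])
for k,th in enumerate([.2,.32,.44,.56,.68,.78,.88,.97,1.05]):
    b=np.radians(min(6,1*(k+1)));s=.086
    c=np.array([-s*np.cos(th)-.002*np.sin(th),-s*np.sin(th)+.002*np.cos(th)])
    t=c-.011*np.array([np.cos(b),np.sin(b)])-.025*np.array([np.sin(b),-np.cos(b)])
    w=piv+[C*t[0]-S*.0,S*t[0]+C*.0,t[1]]
    print(th,np.degrees(b).round(),w.round(4),((w-prev)*100).round(2));prev=w
```

```text
0.2 1.0 [ 0.4992 -0.2087  0.1577] [-0.02 -0.12 -0.55]
0.32 2.0 [ 0.5011 -0.2089  0.1474] [ 0.2  -0.03 -1.02]
0.44 3.0 [ 0.5043 -0.2094  0.1376] [ 0.31 -0.04 -0.99]
0.56 4.0 [ 0.5085 -0.2099  0.1282] [ 0.43 -0.06 -0.94]
0.68 5.0 [ 0.5139 -0.2107  0.1194] [ 0.53 -0.07 -0.88]
0.78 6.0 [ 0.519  -0.2114  0.1127] [ 0.51 -0.07 -0.68]
0.88 6.0 [ 0.5251 -0.2122  0.1067] [ 0.62 -0.08 -0.59]
0.97 6.0 [ 0.5312 -0.213   0.1019] [ 0.6  -0.08 -0.48]
1.05 6.0 [ 0.5368 -0.2138  0.0981] [ 0.57 -0.08 -0.38]
```

Call:
move_arm:
  steps: [-1,0,-0.1,-0.6,-0.13,-1,0,-1,0.2,0,-1,-0.13,-1,0,-1,0.3,0,-1,-0.13,-1,0,-1,0.4,-0.1,-0.9,-0.13,-1,0,-1,0,0,0,0,0,0]

```text
t: 5.6
eef_pos: [0.5076, -0.2093, 0.1273]
tool_rot: [0.002, 0.997, -0.068, 0.034]
contact_force: [-1.2, 0.4, 2.2]
gripper_width: 0.002
```

Run:
```python
from station import status,cams
import cv2
r=cams.read_camera("side"); cv2.imwrite("pics/side4.png",cv2.resize(r["pixels"][190:290,200:340],None,fx=5.5,fy=5.5)[:,:,::-1])
o=status.get_obs();print(o["eef_pos"],o["contact_force"])
```

```text
[ 0.50740001 -0.20927182  0.12776703] [-1.0781604   1.40686475  1.58038153]
```

View pics/side4.png

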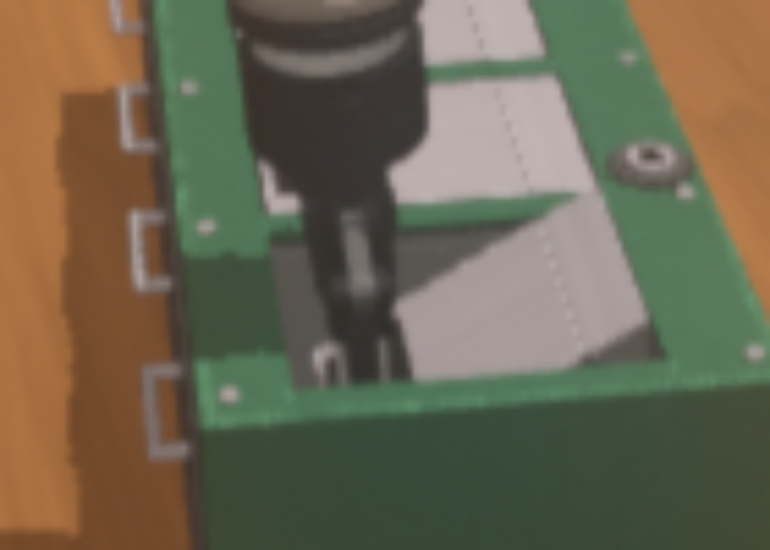

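Flap 4 is about half open: the cavity shows at crop (290,300) and the tail is rising at (610,340), with about 2 N on the tips. I'll continue the arc.

Call:
move_arm:
  steps: [-1,0.6,-0.1,-0.8,-0.13,-1,0,-1,0.5,-0.1,-0.7,-0.13,-1,0,-1,0.6,-0.1,-0.6,0,0,0,-1,0,0,0,0,0,0]

```text
t: 6.05
eef_pos: [0.525, -0.2122, 0.1066]
tool_rot: [0.003, 0.996, -0.068, 0.051]
contact_force: [-2.3, 1.5, 0.4]
gripper_width: -0.002
```

Call:
move_arm:
  steps: [-1,0.6,-0.1,-0.5,0,0,0,-1,0.3,0,-0.2,0,0,0,-1,0,0,0,0,0,0]

```text
t: 6.35
eef_pos: [0.534, -0.2135, 0.0997]
tool_rot: [0.003, 0.996, -0.068, 0.052]
contact_force: [-3.8, 0.5, -1.0]
gripper_width: 0.001
```

Run:
```python
from station import status,cams
import cv2
for c in ["side","top"]:
  r=cams.read_camera(c);p=r["pixels"]
  cv2.imwrite(f"pics/{c}5.png",cv2.resize(p[190:290,200:340] if c=="side" else p[180:280,310:450],None,fx=5.5,fy=5.5)[:,:,::-1])
o=status.get_obs();print(o["eef_pos"],o["contact_force"])
```

```text
[ 0.53383929 -0.213569    0.10001367] [-3.86173665  1.47660387 -0.3286232 ]
```

View pics/side5.png

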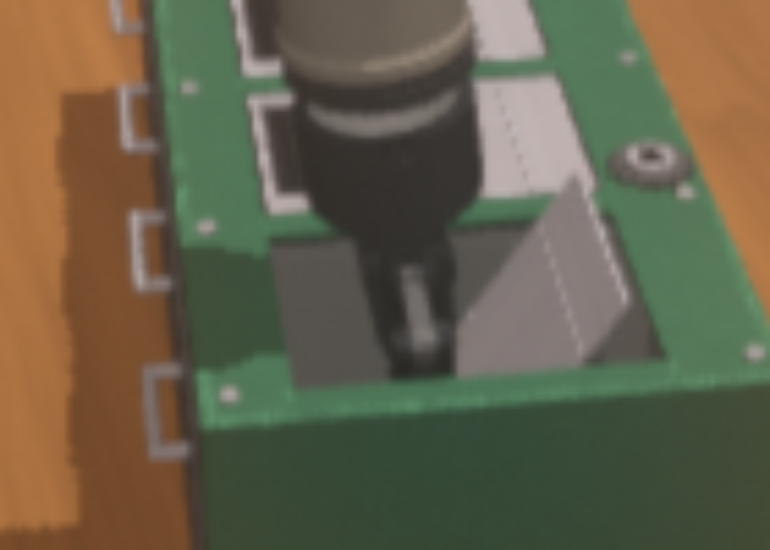

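View pics/top5.png

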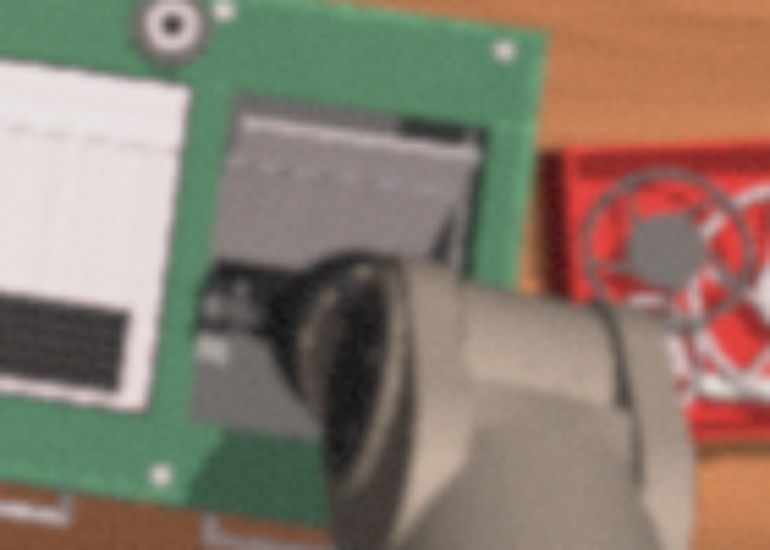

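Run:
```python
from h import *
C,S=np.cos(-.135),np.sin(-.135)
for th in [.8,.9,1.,1.05,1.1]:
    L=[]
    for y in (-.141,-.249):
        x=.04+.03*np.cos(th)-.002*np.sin(th);z=.148+.03*np.sin(th)+.002*np.cos(th)
        L.append([.581+C*x-S*y,-.023+S*x+C*y,z])
    print(th,proj("side",L).round(1).tolist())
```

```text
0.8 [[305.6, 221.6], [314.5, 245.9]]
0.9 [[304.6, 221.1], [313.5, 245.3]]
1.0 [[303.6, 220.6], [312.4, 244.8]]
1.05 [[303.1, 220.4], [311.9, 244.6]]
1.1 [[302.5, 220.2], [311.3, 244.4]]
```

The cavity is open and the tail stands up at side crop (575,180)–(628,300). By projection that gives about 0.9–1.0 rad. I'll ease further towards the stop while watching the force.

Call:
move_arm:
  steps: [-1,0.3,0,-0.2,0,0,0,-1,0.2,0,-0.1,0,0,0,-1,0,0,0,0,0,0]

```text
t: 6.75
eef_pos: [0.5394, -0.2139, 0.0972]
tool_rot: [0.003, 0.996, -0.068, 0.053]
contact_force: [-4.1, -0.6, 0.3]
gripper_width: 0.002
```

Call:
move_arm:
  steps: [-1,0.2,0,-0.1,0,0,0,-1,0,0,0,0,0,0]

```text
t: 6.95
eef_pos: [0.5416, -0.2139, 0.0963]
tool_rot: [0.003, 0.996, -0.068, 0.053]
contact_force: [-3.7, -2.4, -0.0]
gripper_width: -0.002
```

Call:
move_arm:
  steps: [-1,0.1,0,-0.1,0,0,0,-1,0,0,0,0,0,0]

```text
t: 7.15
eef_pos: [0.5427, -0.2142, 0.0957]
tool_rot: [0.004, 0.996, -0.068, 0.053]
contact_force: [-3.8, -2.8, 1.5]
gripper_width: -0.002
```

Call:
move_arm:
  steps: [-1,0.2,0,-0.1,0,0,0,-1,0,0,0,0,0,0]

```text
t: 7.35
eef_pos: [0.5434, -0.2145, 0.0952]
tool_rot: [0.004, 0.996, -0.069, 0.052]
contact_force: [-9.9, -2.5, 12.9]
gripper_width: 0.0
```

Run:
```python
from station import status,cams
import cv2
for c in ["side","top"]:
  r=cams.read_camera(c);p=r["pixels"]
  cv2.imwrite(f"pics/{c}6.png",cv2.resize(p[190:290,200:340] if c=="side" else p[180:280,310:450],None,fx=5.5,fy=5.5)[:,:,::-1])
o=status.get_obs();print(o["eef_pos"],o["contact_force"],o["torque"])
```

```text
[ 0.54330812 -0.21444475  0.09523145] [-11.12110819  -2.11333491  13.3718017 ] [ 0.49587995  2.30656024 -0.06638012]
```

View pics/side6.png

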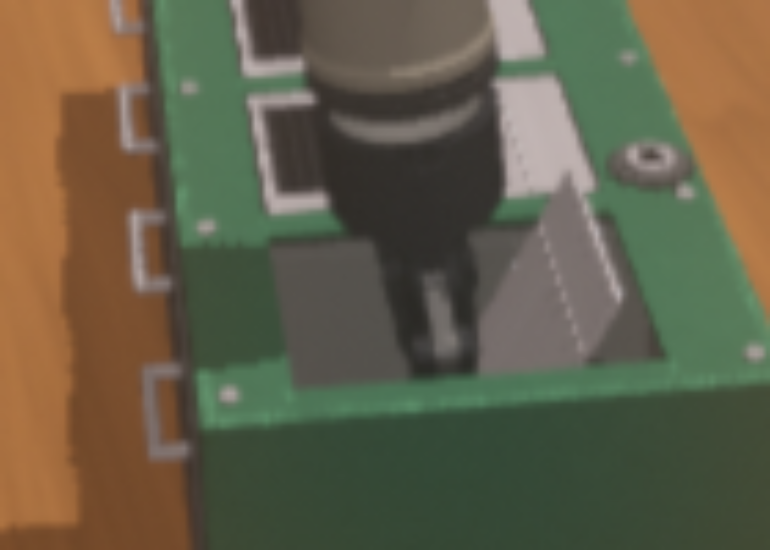

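View pics/top6.png

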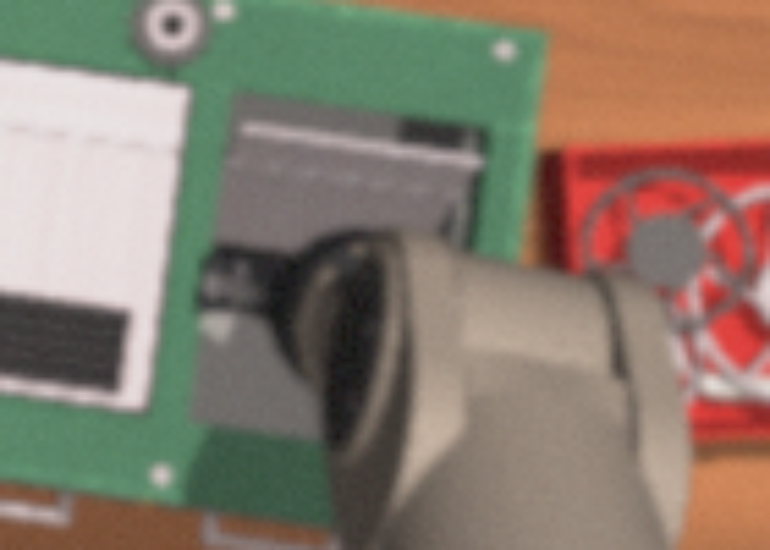

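The stop is reached: the force jumped from 4 to 17 N, and the tail stands steep at side crop (568,175)–(620,300). I'll relax about a millimetre so the tips hold the flap lightly.

Call:
move_arm:
  steps: [-1,-0.1,0,0.1,0,0,0,-1,0,0,0,0,0,0,-1,0,0,0,0,0,0]

```text
t: 7.75
eef_pos: [0.5429, -0.2142, 0.0957]
tool_rot: [0.004, 0.996, -0.068, 0.052]
contact_force: [-7.5, -2.1, 4.4]
gripper_width: -0.003
```

Run:
```python
from station import status,cams
import cv2
for c in ["side","top"]:
  r=cams.read_camera(c);p=r["pixels"]
  cv2.imwrite(f"pics/{c}7.png",p[:,:,::-1])
o=status.get_obs();print(o["t"],o["eef_pos"],o["contact_force"],abs(o["joint_vel"]).max())
```

```text
7.85 [ 0.54286008 -0.2141773   0.09572087] [-7.04671339 -3.04986814  5.08174476] 0.0016177893377495468
```

View pics/side7.png

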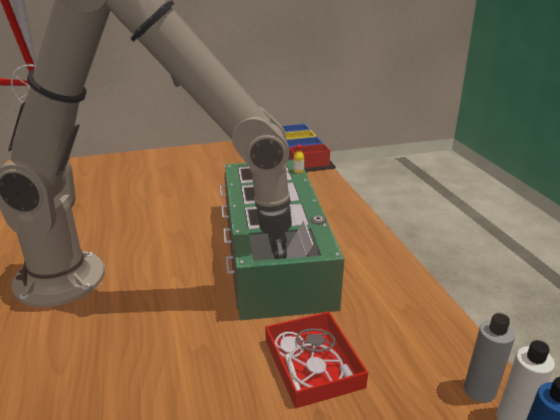

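View pics/top7.png

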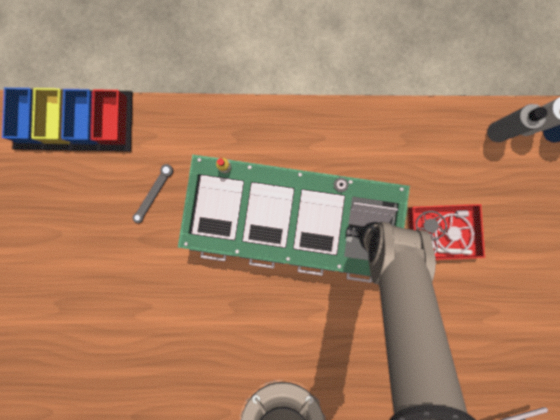

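Everything else is untouched: bottle (223,163), sprocket (341,184), tray (447,232) and crank (153,193) are where they were. Flap 4 stands open at about (373,215). Handing in.

Run:
```python
from station import order
print(order.hand_in())
```

```text
the job is handed in; nothing more can be done
None
```

Flap 4 is the usable one. It is now open to its stop (about 1.1 rad), with the closed fingertips still holding it. I pressed flap 4 first, and it gave about 12 mm at only 1–2 N, so flaps 1–3 were never pressed. I then swung it down along its arc until it hit the stop, where the push peaked at about 17 N. I eased off about 1 mm before handing in at about 7.9 s.

- **Final hold:** the arm was still and pressing with about 9 N, mostly against the stop. The pictures show the bin cavity open and the flap's tail standing up.
- **Other items:** the bottle, sprocket, tray and crank look unmoved in the last pictures.
- **Checks that were not clean:**
  - The camera could only place the opening angle roughly, so the stop contact is the main evidence that it is fully open.
  - There was also an unexplained sideways force of 2–3 N at the end. The calculated pose had the tool centred in the opening, and no contact showed in the pictures.

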